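Tension and lock the microscope specimen clamp

ROBOT

A 6-joint arm with a two-finger parallel gripper is mounted at the origin on the work surface. World frame = base frame: x ahead of the robot, y to its left, z up, the work surface at z = 0. Lengths are in mm, angles in rad, forces in N, time in s.
With the tool pointing down it reaches from about 250 to 850 mm from the base axis. Payload 12.5 kg.
Tool frame: the origin (TCP) lies at the very end of the fingers, on their centre line; the grasp point (between the pads) lies 19 mm behind it (env.grasp_offset is the distance from the TCP to the grasp point, in mm); z points along the fingers, y is the direction in which the jaws open and shut (so a half turn about z gives the same grasp; the last joint's range is limited). The gripper opens to 93 mm and grips with 3 to 60 N. Pads are 15 mm wide; open, the fingers measure 128 mm over their backs; the gripper's body (75 mm by 188 mm) begins 65 mm behind the grasp point.
Start: joints at [1.196, 0.351, 1.652, -0, 1.139, -0.085], TCP at [157.137, 527.06, 218.633] pointing down, gripper open.
Joint ranges: [-2.75, 2.75], [-0.79, 2.1], [0.01, 2.65], [-1.57, 4.71], [0.07, 3.14], [-2.87, 2.87]. Speed limits (rad/s): [2.22, 2.22, 2.79, 3.14, 3.14, 3.14].

INTERFACE

Orientations are given as a 3x3 rotation matrix whose columns are the frame's x, y, z axes.
In Python, from bench import env, capture, get_calibration gives the robot as it stands.
- The arm moves only by the tool apply_moves, never from a script. Its argument "motion" is one flat list of numbers, 5 for each row, row after row: the shift along the world's x, y, z in mm, then the turn about the world's z in degrees, then the finger opening in mm, from 0 to 93. In form: [tx, ty, tz, twist, jaw, tx, ty, tz, twist, jaw, ...]. A call has exactly 8 rows; each row shifts and turns the commanded pose from where the row before left it; what a row does not reach is not made up. A row lasts 1/12 s, in which the tool goes at most 41.7 mm and 7.16 degrees, less where a joint would pass 70% of its speed; a pose out of reach is approached as far as the arm can. A call with a gripper value outside its range is refused whole. The fingers move at their own pace and stop on an object; the grip force is fixed at half the most. Time passes only in rows, so rows that do not move let the fingers close, or fill a call up. It gives the time, the measured TCP pose, the force and the opening at its end, in the units of the state.
- env.get_state(): the state, without advancing time (a new reading comes with each control period).
- capture(name): name is "scene" or "top" or "wrist"; returns (picture, depth): 384x512x3 uint8, red, green, blue; 384x512 float32, mm along the optical axis (not along the pixel's ray), 0 where there is no reading.
- get_calibration(name): a dict with "fx", "fy", "cx", "cy" (pixels), "R" (3x3) and "t" (3): a world point X has camera coordinates R X + t. Camera axes: x right, y down, z forward; pixel columns grow to the right and rows downward; lengths in mm; the calibration is good to about 2 mm. A picture is of the moment at which its call begins: read the wrist's pose just before it. get_calibration takes no time and is no camera call; for the wrist camera it gives the pose at the moment of the call.
- env.hand_in(): hands the job in, once; it reports no verdict.
The state is a dict: "clock": time; "joints": joint angles; "qd": joint speeds; "effort": joint torques, N m; "tcp_pos": TCP position; "ee_rot": TCP orientation; "ft_force": force on the tool from outside, world axes, zero at the start; "ft_torque": the same for the moment, N m; "gripper_width": opening from 0.0 (shut) to 1.0 (fully open).
Only numpy, scipy, OpenCV 4.12 (cv2) and the standard library are available. Lean on these libraries where they do the work, as an engineer would, in place of code of your own. Each camera call takes 0.05 s, during which the arm holds its last target.

TASK

The clamp with the blue lever has a brass specimen lying loose under its strap. While the blue lever is still up, turn that clamp's black wing nut clockwise (seen from above) until the wing lies in line with the strap, its yellow end over the red line; then flip the blue lever down flat to lock it, leave the nut in line, and let go. Leave the lever of the spare clamp (grey lever, no specimen) as it is.

Things in the scene. Friction and masses are not known exactly. Their poses are not given: they have to be found in the camera images.
- clamp: Fixed clamp: dark steel plate 215 x 66 x 12 mm, aluminium strap along its x (26 wide, top at z 48 mm), brass block under the +x end, blue lever at the -x end. Origin on the bench, on the centre line, 90 mm from the plate's lever end; x points from lever to specimen, z up; yaw within 20 deg of the world's. Nut axis: vertical, at x +25, y 0 mm. Lever pivot: along y, at x -70, z 28 mm.
- clamp_nut (a joint): Wing nut angle, rad. 0: in line with the strap, yellow end to the specimen (wanted). Starts -1.2 to -0.6; grows clockwise seen from above (at -1 the yellow end is 1 rad anticlockwise of the clamp's x). Stops -1.4, 0.6. Black wing 56 long, 12 thick, z 57 to 81 mm, pinched across its thickness; below it a hub 26 across, z 48 to 58. Friction 0.06 N m, stays put, does not rise or sink.
- clamp_lever (a joint): Blue lever angle, rad. 0: closed, flat against a stop, pointing along the clamp's -x, upper face at z 32 mm. Grows as it is raised, pi/2 upright, stop 1.6; starts 1.15 to 1.45. Bar 8 mm thick, 16 wide, with a pad 26 wide, 26 long at the end; tip 90 mm from the pivot. Friction 0.09 N m, no spring, stays where left. Closing it rocks the strap 2 deg down onto the specimen.
- spare_lever_tip (a point): Tip of the grey lever of the spare clamp, a bystander of the same size (no specimen, nut stuck fast), about 0.3 m to one side of the clamp. Its lever stands partly up and is easily moved. Not to be moved.

How it is judged:
By the outcome, as a careful person would: the job done as asked, in the order asked, and still so for the second after the job is handed in, with the robot touching nothing.
It also fails if it takes over 45 s, if anything falls off the work surface, if the arm or the gripper's body presses on something with over 40 N, if the wrist force passes 120 N, or if a joint passes its speed limit or range.

## Working session

There is one attempt and no reset: what is moved stays moved. The work goes in short steps, Python scripts to look and compute and a tool call to move; the robot and the scene stay as the last step left them, time stands still between calls to the robot, and variables do not carry over. Pictures are saved under pics/ and viewed, and the job is handed in when it is done.

Besides the shell and the picture viewer there is one more tool, called by a JSON object that holds its "method" and its "body". apply_moves: Moves the arm, as the interface text tells. Its arguments: {"type":"object","properties":{"motion":{"type":"array"}},"required":["motion"]}

```bash
ls; mkdir -p pics; python3 - <<'E'
from bench import env,capture,get_calibration
import cv2,numpy as np
for n in ("scene","top"):
    p,d=capture(n); cv2.imwrite(f"pics/{n}0.png",p[:,:,::-1]); np.savez(f"{n}0.npz",p=p,d=d)
    print(n,get_calibration(n))
s=env.get_state();print(s)
E
```

```text
pics
scene {'fx': 380.22538431650935, 'fy': 380.22538431650935, 'cx': 257.63110581621805, 'cy': 190.5335868249918, 'R': array([[-0.80723811,  0.58989825,  0.01966427],
       [ 0.32026341,  0.46575891, -0.82492423],
       [-0.49578017, -0.65961253, -0.56490116]]), 't': array([ 433.46768898, -103.31457032, 1012.29464248])}
top {'fx': 474.144838396954, 'fy': 474.144838396954, 'cx': 263.36482117619045, 'cy': 193.92427291563712, 'R': array([[ 0.02561552, -0.99964077,  0.00788537],
       [-0.98892444, -0.02649288, -0.1460362 ],
       [ 0.14619265, -0.00405724, -0.98924782]]), 't': array([-34.95405822, 541.67755748, 853.32957306])}
{'clock': 0.1, 'joints': array([ 1.19636072e+00,  3.51127684e-01,  1.65235343e+00, -9.41436671e-06,
        1.13910293e+00, -8.46201360e-02]), 'qd': array([ 0.00080916, -0.00080863, -0.00251316,  0.00065076,  0.00068606,
       -0.00127536]), 'effort': array([ 2.45330819e-03, -4.98033392e+01, -2.85705739e+01,  7.01292953e-02,
        2.39828532e-02, -4.86952490e-05]), 'tcp_pos': array([157.05217603, 526.77986946, 218.18774314]), 'ee_rot': array([[-9.58297738e-01,  2.85771446e-01, -3.54639824e-04],
       [ 2.85771656e-01,  9.58297294e-01, -9.25827737e-04],
       [ 7.52752530e-05, -9.88564636e-04, -9.99999509e-01]]), 'ft_force': array([-0.43888456,  0.04281101,  1.10381513]), 'ft_torque': array([-0.01201271, -0.00113361,  0.02402663]), 'gripper_width': 0.9997403120582795}
```

View pics/scene0.png

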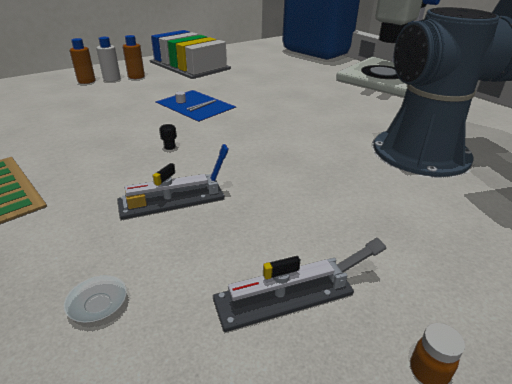

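View pics/top0.png

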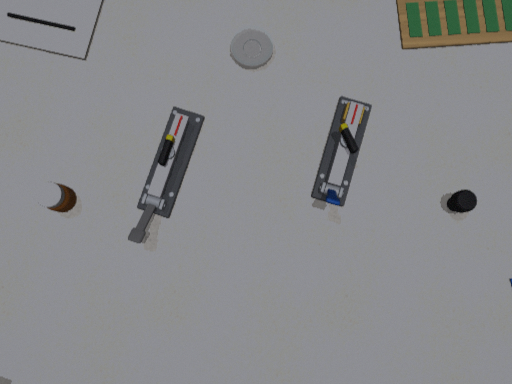

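Both pictures show the target clamp (blue lever) at about (340,150) in the top view and the spare at (170,165). Next I measure the target.

```bash
cat > h.py <<'E'
import numpy as np,cv2
from bench import env,capture,get_calibration
def ray(c,uv,z):
    uv=np.atleast_2d(uv).astype(float)
    d=np.c_[(uv[:,0]-c['cx'])/c['fx'],(uv[:,1]-c['cy'])/c['fy'],np.ones(len(uv))]@c['R']
    o=-c['R'].T@c['t']
    return o+d*((z-o[2])/d[:,2])[:,None]
def proj(c,X):
    q=np.atleast_2d(X)@c['R'].T+c['t']; return np.c_[q[:,0]/q[:,2]*c['fx']+c['cx'],q[:,1]/q[:,2]*c['fy']+c['cy']]
def pts(c,d,m):
    v,u=np.nonzero(m&(d>0)); z=d[v,u]
    q=np.c_[(u-c['cx'])/c['fx']*z,(v-c['cy'])/c['fy']*z,z]
    return (q-c['t'])@c['R']
E
python3 - <<'E'
from h import *
f=np.load('top0.npz');p=f['p'];d=f['d'];c=get_calibration('top')
roi=np.zeros(d.shape,bool);roi[85:220,300:385]=1
hsv=cv2.cvtColor(p,cv2.COLOR_RGB2HSV);H,S,V=[hsv[...,i].astype(int) for i in range(3)]
w=pts(c,d,np.ones_like(d,bool)&(d>0)) if 0 else None
clamp=roi&(V<110)
n,l,st,ce=cv2.connectedComponentsWithStats(clamp.astype(np.uint8))
k=1+st[1:,4].argmax();m=(l==k)
cnt=np.argwhere(m)[:,::-1].astype(np.float32)
X=ray(c,cnt,12)[:,:2].astype(np.float32)
r=cv2.minAreaRect(X);print('plate',r,cv2.boxPoints(r))
red=roi&((H<8)|(H>172))&(S>120)&(V>80)
yel=roi&(H>20)&(H<35)&(S>150)
blu=roi&(H>100)&(H<130)&(S>120)
for nm,mm in(('red',red),('yel',yel),('blu',blu)):
    n,l,st,ce=cv2.connectedComponentsWithStats(mm.astype(np.uint8))
    for i in range(1,n):
        if st[i,4]>4:
            P=pts(c,d,l==i);print(nm,st[i],ce[i],np.median(P,0).round(1),P.min(0).round(),P.max(0).round())
P=ray(c,np.argwhere(red)[:,::-1],48)[:,:2].astype(np.float32);print('redline',cv2.minAreaRect(P))
P=pts(c,d,roi);t=P[(P[:,2]>70)&(P[:,2]<90)]
print(len(t),t.mean(0),cv2.minAreaRect(t[:,:2].astype(np.float32)))
cv2.imwrite('pics/crop.png',cv2.resize(p[80:220,290:390,::-1],None,fx=4,fy=4,interpolation=cv2.INTER_CUBIC))
E
```

```text
plate ((631.1389770507812, -169.93505859375), (68.26041412353516, 230.47706604003906), 74.52253723144531) [[ 510.97156 -172.07507]
 [ 733.09045 -233.58002]
 [ 751.3064  -167.79504]
 [ 529.1875  -106.2901 ]]
red [351 105   7  19  34] [354.05882353 113.73529412] [ 701.4 -190.1   50.6] [ 682. -196.   47.] [ 719. -184.   54.]
yel [342 103   7  19  36] [345.30555556 111.33333333] [ 709.9 -175.5   37.5] [ 694. -181.   22.] [ 726. -171.   40.]
yel [359 119   2   5   5] [359.6 121. ] [ 690.4 -204.1   36.8] [ 687. -204.   35.] [ 694. -202.   38.]
yel [339 123   9   9  44] [342.54545455 126.61363636] [ 666.4 -163.4   80.1] [ 661. -171.   13.] [ 679. -158.   85.]
blu [326 189  14  16 149] [332.13422819 197.44295302] [ 528.9 -142.8  104.9] [ 518. -153.   44.] [ 554. -129.  114.]
redline ((700.7637939453125, -190.4791259765625), (3.150228261947632, 37.901390075683594), 74.55593872070312)
254 [ 636.69081551 -171.29532047   79.60410205] ((602.139892578125, -166.4285125732422), (37.530155181884766, 139.4364471435547), 80.7919692993164)
```

View pics/crop.png

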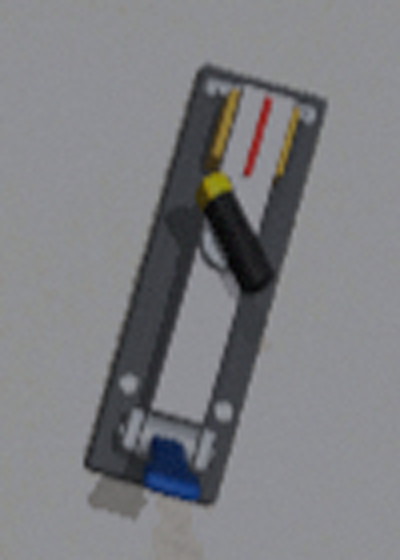

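```bash
python3 - <<'E'
from h import *
f=np.load('top0.npz');p=f['p'];d=f['d'];c=get_calibration('top')
hsv=cv2.cvtColor(p,cv2.COLOR_RGB2HSV);H,S,V=[hsv[...,i].astype(int) for i in range(3)]
roi=np.zeros(d.shape,bool);roi[118:160,333:362]=1
print(np.sort(V[140:150,345:356].ravel())[::8])
m=roi&((V<38)|((H>20)&(H<35)&(S>150)))
n,l,st,ce=cv2.connectedComponentsWithStats(m.astype(np.uint8));k=1+st[1:,4].argmax();m=l==k;print(st[k])
P=pts(c,d,m);print('z',np.percentile(P[:,2],[5,50,90]))
top=m&(d>0)
X=ray(c,np.argwhere(m)[:,::-1],81)[:,:2].astype(np.float32);print(cv2.minAreaRect(X),cv2.boxPoints(cv2.minAreaRect(X)))
Q=P[P[:,2]>74][:,:2];mu=Q.mean(0);w,v=np.linalg.eigh(np.cov((Q-mu).T));print(mu,np.degrees(np.arctan2(v[1,1],v[0,1])))
yaw=np.radians(-15.5);ex=np.array([np.cos(yaw),np.sin(yaw)]);ey=np.array([-ex[1],ex[0]])
O=np.array([621.2,-167.2])
roi[:]=0;roi[180:220,310:350]=1
b=roi&(H>100)&(H<130)&(S>120)
P=pts(c,d,b);q=np.c_[(P[:,:2]-O)@ex,(P[:,:2]-O)@ey,P[:,2]]
q=q[np.argsort(q[:,2])];print(q[::8].round(1))
c2=get_calibration('scene');f=np.load('scene0.npz');p=f['p'];d=f['d']
hsv=cv2.cvtColor(p,cv2.COLOR_RGB2HSV);H,S,V=[hsv[...,i].astype(int) for i in range(3)]
roi=np.zeros(d.shape,bool);roi[140:190,200:235]=1
P=pts(c2,d,roi&(H>100)&(H<130)&(S>120));q=np.c_[(P[:,:2]-O)@ex,(P[:,:2]-O)@ey,P[:,2]]
q=q[np.argsort(q[:,2])];print(q[::10].round(1))
E
```

```text
[10 13 16 19 24 27 29 31 34 35 37 41 75 94]
[339 123  19  31 241]
z [63.64025616 79.71418367 82.48555615]
((644.3971557617188, -172.58326721191406), (57.5892333984375, 16.71706771850586), 26.150772094726562) [[ 614.86615 -177.77113]
 [ 622.23395 -192.777  ]
 [ 673.92816 -167.3954 ]
 [ 666.56036 -152.38954]]
[ 646.00641138 -174.00062663] -153.5609081973592
[[ -70.2   -3.    44.3]
 [ -75.    -6.4   55.7]
 [ -77.1    3.6   62.2]
 [ -81.4   -5.8   70.5]
 [ -86.3    7.1   77.1]
 [ -87.4    0.5   84.8]
 [ -90.1    4.8   93.7]
 [ -94.3   11.3   96.4]
 [ -94.2   -9.8  101.3]
 [ -95.1   -2.3  104.5]
 [-104.9    4.5  107.2]
 [-105.6    6.3  108.5]
 [-101.    -3.1  109.3]
 [-104.7    8.6  110.2]
 [-101.4    9.6  110.6]
 [-104.1   -5.6  110.7]
 [-100.8   -4.6  111.2]
 [-103.3    9.2  112. ]
 [-103.4   -8.7  112.5]]
[[ -72.6    8.6   38. ]
 [ -77.     9.4   42.7]
 [ -75.3    8.6   47.5]
 [ -74.9    2.7   51.6]
 [ -79.8    9.3   57. ]
 [ -84.3    9.7   61.2]
 [ -80.5    8.2   66. ]
 [ -82.8    8.7   70.7]
 [ -92.     7.3   75.4]
 [ -86.8    3.3   79. ]
 [ -92.5    6.8   84.7]
 [ -95.3   12.4   89.5]
 [ -95.5   12.2   94.1]
 [ -94.4    9.    97.3]
 [ -96.    11.3  100.5]
 [ -96.8    8.9  103.8]
 [ -98.5   10.7  106.7]
 [-100.    12.9  109.9]
 [ -99.8    6.6  111.3]]
```

{"method": "apply_moves", "body": {"motion": [20,-29,0,1.8,93,20,-29,0,1.8,93,20,-29,0,1.8,93,20,-29,0,1.8,93,20,-29,0,1.8,93,20,-29,0,1.8,93,20,-29,0,1.8,93,20,-29,0,1.8,93]}}

```text
clock: 0.77
tcp_pos: [317.6, 293.5, 218.6]
ee_rot: [[-0.999, 0.037, -0.0], [0.037, 0.999, -0.0], [0.0, -0.0, -1.0]]
ft_force: [0.2, 0.6, -0.1]
gripper_width: 1.001
```

{"method": "apply_moves", "body": {"motion": [20,-29,0,1.8,93,20,-29,0,1.8,93,20,-29,0,1.8,93,20,-29,0,1.8,93,20,-29,0,1.8,93,20,-29,0,1.8,93,20,-29,0,1.8,93,20,-29,0,1.8,93]}}

```text
clock: 1.43
tcp_pos: [477.7, 61.3, 218.5]
ee_rot: [[-0.977, -0.213, -0.0], [-0.213, 0.977, -0.0], [0.0, 0.0, -1.0]]
ft_force: [0.1, 0.4, -0.3]
gripper_width: 1.002
```

{"method": "apply_moves", "body": {"motion": [20,-29,0,1.8,93,20,-29,0,1.8,93,20,-29,0,1.8,93,20,-29,0,1.8,93,20,-29,0,1.8,93,20,-29,0,1.8,93,20,-29,0,1.8,93,0,0,0,0,93]}}

```text
clock: 2.1
tcp_pos: [619.0, -144.5, 217.7]
ee_rot: [[-0.908, -0.418, 0.0], [-0.418, 0.908, -0.001], [0.0, -0.001, -1.0]]
ft_force: [0.3, 0.5, -0.4]
gripper_width: 0.998
```

```bash
python3 - <<'E'
from h import *
c=get_calibration('wrist');p,d=capture('wrist');np.savez('w1.npz',p=p,d=d,**c)
cv2.imwrite('pics/w1.png',p[:,:,::-1]);print(c, env.get_state()['tcp_pos'])
O=np.array([621.2,-167.2]);yaw=np.radians(-15.5);R=np.array([[np.cos(yaw),-np.sin(yaw)],[np.sin(yaw),np.cos(yaw)]])
print(proj(c,np.r_[O+R@[25,0],81]),proj(c,np.r_[O+R@[125,0],12]))
E
```

```text
{'fx': 291.74789086978166, 'fy': 291.74789086978166, 'cx': 252.53569386239005, 'cy': 194.18983668503984, 'R': array([[-0.41857339,  0.90818242, -0.0010072 ],
       [ 0.87764415,  0.40478325,  0.25669293],
       [ 0.23353171,  0.10656086, -0.96649249]]), 't': array([ 389.46470527, -514.30337493,  259.23038927])} [ 617.73581731 -142.22828251  217.51112412]
[[216.53764119 196.46365132]] [[177.18428902 236.90414974]]
```

View pics/w1.png

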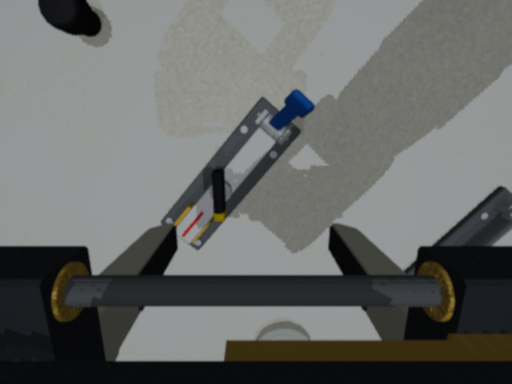

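```bash
cat > wm.py <<'E'
from h import *
def go(fn,box):
    f=np.load(fn);p=f['p'];c=f
    hsv=cv2.cvtColor(p,cv2.COLOR_RGB2HSV);H,S,V=[hsv[...,i].astype(int) for i in range(3)]
    x0,y0,x1,y1=box
    roi=np.zeros(H.shape,bool);roi[y0:y1,x0:x1]=1
    ye=(H>20)&(H<35)&(S>150)
    m=roi&((V<45)|ye)
    n,l,st,ce=cv2.connectedComponentsWithStats(m.astype(np.uint8));k=1+st[1:,4].argmax();m=l==k;print(st[k],ce[k])
    X=ray(c,np.argwhere(m)[:,::-1],81)[:,:2].astype(np.float32);print('wing',cv2.minAreaRect(X),X.mean(0))
    mu=X.mean(0);w,v=np.linalg.eigh(np.cov((X-mu).T));print('axis',np.degrees(np.arctan2(v[1,1],v[0,1])))
    Y=ray(c,np.argwhere(m&ye)[:,::-1],81)[:,:2];print('yel dir',Y.mean(0),np.degrees(np.arctan2(*(Y.mean(0)-mu)[::-1])))
    roi[:]=0;roi[max(0,y0-60):y1+60,max(0,x0-60):x1+60]=1
    red=roi&((H<8)|(H>172))&(S>120)&(V>80)
    X=ray(c,np.argwhere(red)[:,::-1],48)[:,:2];mu=X.mean(0);w,v=np.linalg.eigh(np.cov((X-mu).T));print('red',len(X),mu,np.degrees(np.arctan2(v[1,1],v[0,1])))
    pl=roi&(V<110)&(S<90)
    return f,p
E
python3 - <<'E'
from wm import *
go('w1.npz',(205,160,235,230))
E
```

```text
[205 167  23  55 703] [217.67140825 192.94736842]
wing ((644.0565185546875, -175.37583923339844), (59.882293701171875, 21.425291061401367), 28.78563690185547) [ 641.39294 -174.19128]
axis -151.68304453484913
yel dir [ 664.34649409 -162.354118  ] 27.28019850181957
red 65 [ 699.46588866 -187.24089719] 164.66424578164705
```

{"method": "apply_moves", "body": {"motion": [7,-8.5,-20,0.4,70,7,-8.5,-20,0.4,60,7,-8.5,-20,0.4,60,7,-8.5,-20,0.3,60,0,0,-20,0,60,0,0,-20,0,60,0,0,0,0,60,0,0,0,0,60]}}

```text
clock: 2.82
tcp_pos: [644.4, -173.1, 98.2]
ee_rot: [[-0.896, -0.443, -0.002], [-0.443, 0.896, 0.001], [0.001, 0.002, -1.0]]
ft_force: [-0.3, -0.3, 0.4]
gripper_width: 0.646
```

{"method": "apply_moves", "body": {"motion": [0.5,-0.7,-12,0,50,0,0,-12,0,45,0,0,-13,0,40,0,0,0,0,40,0,0,0,0,0,0,0,0,0,0,0,0,0,0,0,0,0,0,0,0]}}

```text
clock: 3.48
tcp_pos: [646.0, -174.7, 62.2]
ee_rot: [[-0.897, -0.443, 0.001], [-0.443, 0.897, -0.0], [-0.001, -0.001, -1.0]]
ft_force: [0.1, 0.1, -0.3]
gripper_width: 0.195
```

{"method": "apply_moves", "body": {"motion": [0,0,0,0,0,0,0,0,0,0,0,0,0,0,0,0,0,0,0,0,0,0,0,0,0,0,0,0,0,0,0,0,0,0,0,0,0,0,0,0]}}

```text
clock: 4.15
tcp_pos: [645.6, -174.1, 62.1]
ee_rot: [[-0.896, -0.443, -0.0], [-0.443, 0.896, 0.001], [-0.0, 0.001, -1.0]]
ft_force: [-3.2, 5.2, 5.6]
gripper_width: 0.127
```

{"method": "apply_moves", "body": {"motion": [0,0,0,-6,0,0,0,0,-6,0,0,0,0,-6,0,0,0,0,-6,0,0,0,0,-6,0,0,0,0,-6,0,0,0,0,-5.7,0,0,0,0,0,0]}}

```text
clock: 4.82
tcp_pos: [645.5, -173.3, 62.1]
ee_rot: [[-0.962, 0.271, -0.001], [0.271, 0.962, 0.002], [0.001, 0.002, -1.0]]
ft_force: [-4.2, 8.6, 6.1]
gripper_width: 0.128
```

```bash
python3 - <<'E'
from h import *
s=env.get_state();R=s['ee_rot'];print(s['tcp_pos'],np.degrees(np.arctan2(R[1,1],R[0,1])),s['ft_force'],s['ft_torque'],s['gripper_width']*93)
c=get_calibration('wrist');p,d=capture('wrist');np.savez('w2.npz',p=p,d=d,**c)
cv2.imwrite('pics/w2.png',p[:,:,::-1])
E
```

```text
[ 645.50034045 -173.31681172   62.14938871] 74.2468199238383 [-4.17238855  8.64904264  6.09330589] [1.49977567 0.56748502 0.03491344] 11.909930236962028
```

View pics/w2.png

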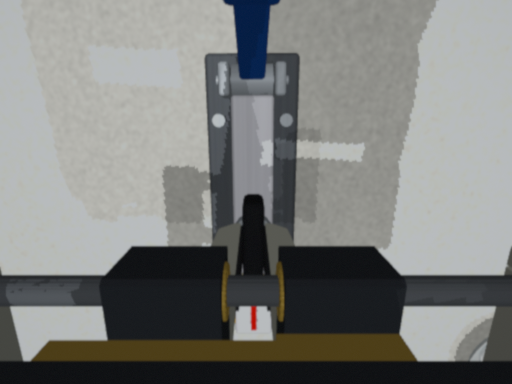

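The wing, at (253,220), lies in line with the strap and red line in this view. I'll release it, rise, and check from above.

{"method": "apply_moves", "body": {"motion": [0,0,0,0,45,0,0,0,0,45,0,0,0,0,45,0,0,0,0,45,0,0,10,0,45,0,0,20,0,45,0,0,30,0,45,0,0,30,0,45]}}

```text
clock: 5.53
tcp_pos: [645.3, -174.7, 152.9]
ee_rot: [[-0.964, 0.266, -0.001], [0.266, 0.964, 0.0], [0.001, -0.0, -1.0]]
ft_force: [1.4, -0.5, 0.6]
gripper_width: 0.484
```

{"method": "apply_moves", "body": {"motion": [19,-5,20,0,0,19,-5,20,0,0,19,-5,10,0,0,19,-5,0,0,0,19,-5,0,0,0,0,0,0,0,0,0,0,0,0,0,0,0,0,0,0]}}

```text
clock: 6.2
tcp_pos: [740.1, -199.6, 201.7]
ee_rot: [[-0.964, 0.266, -0.0], [0.266, 0.964, 0.0], [0.0, -0.0, -1.0]]
ft_force: [-0.5, 0.3, -0.3]
gripper_width: 0.009
```

```bash
python3 - <<'E'
from h import *
s=env.get_state();R=s['ee_rot'];print(s['tcp_pos'],np.degrees(np.arctan2(R[1,1],R[0,1])),s['gripper_width']*93)
c=get_calibration('wrist');p,d=capture('wrist');np.savez('w3.npz',p=p,d=d,**c)
cv2.imwrite('pics/w3.png',p[:,:,::-1])
O=np.array([621.2,-167.2]);yaw=np.radians(-15.5);M=np.array([[np.cos(yaw),-np.sin(yaw)],[np.sin(yaw),np.cos(yaw)]])
print(proj(c,np.r_[O+M@[25,0],81]))
E
```

```text
[ 740.10402851 -199.56420638  201.74622025] 74.59333663121707 0.8499415150497576
[[251.31792658  87.15598857]]
```

View pics/w3.png

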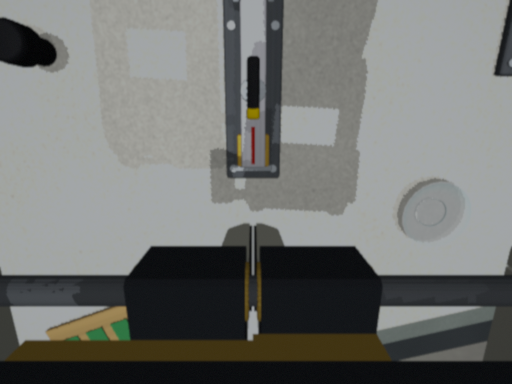

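{"method": "apply_moves", "body": {"motion": [-28,7.7,0,0,0,-28,7.7,0,0,0,-28,7.7,0,0,0,-28,7.7,0,0,0,-28,7.7,0,0,0,-28,7.7,0,0,0,-25,6.9,0,0,0,0,0,0,0,0]}}

```text
clock: 6.92
tcp_pos: [543.4, -145.2, 202.2]
ee_rot: [[-0.964, 0.266, -0.002], [0.266, 0.964, 0.001], [0.002, 0.0, -1.0]]
ft_force: [0.2, 0.1, 0.0]
gripper_width: 0.009
```

```bash
python3 - <<'E'
from wm import *
try: go('w3.npz',(240,50,266,124))
except Exception as e: print(e)
s=env.get_state();print(s['tcp_pos'])
c=get_calibration('wrist');p,d=capture('wrist');cv2.imwrite('pics/w4.png',p[:,:,::-1])
E
```

```text
[247  57  12  62 678] [252.93215339  87.83775811]
wing ((646.5201416015625, -173.08497619628906), (10.424283027648926, 53.238059997558594), 74.60649871826172) [ 646.481   -172.66165]
axis 164.27166411018794
yel dir [ 667.5987461 -178.7300584] -16.03257527445143
red 72 [ 699.69512171 -187.75248442] 164.60714507812767
[ 543.43378481 -145.16597797  202.20326974]
```

View pics/w4.png

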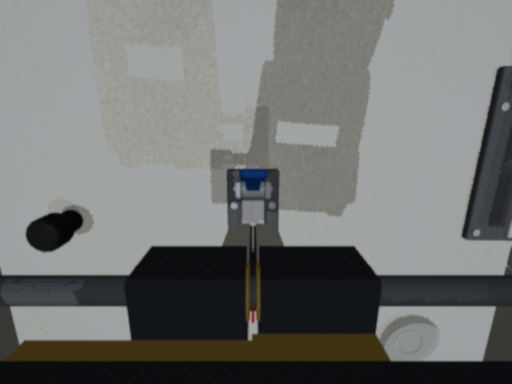

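The wing axis is −15.7° against −15.4° for the red line. The blue lever at (253,180) is centred ahead of the fingers. Now I lower behind it.

{"method": "apply_moves", "body": {"motion": [3.5,-1,-10,0,0,0,0,-20,0,0,0,0,-20,0,0,0,0,-20,0,0,0,0,-20,0,0,0,0,-16,0,0,0,0,0,0,0,0,0,0,0,0]}}

```text
clock: 7.63
tcp_pos: [551.4, -147.6, 94.8]
ee_rot: [[-0.964, 0.266, -0.001], [0.266, 0.964, 0.001], [0.001, 0.0, -1.0]]
ft_force: [0.2, 0.2, 0.5]
gripper_width: 0.004
```

```bash
python3 - <<'E'
from h import *
s=env.get_state();print(s['tcp_pos'],s['ft_force'])
tcp=s['tcp_pos'];O=np.array([621.2,-167.2]);ex=np.array([.9636,-.2672])
print('clamp x',(tcp[:2]-O)@ex)
prev=None
for th in [1.15,1.0,.85,.7,.55,.4,.28,.18,.09,0]:
    r=72
    x=-70-r*np.cos(th)+4*np.sin(th)+7.5; z=28+r*np.sin(th)+4*np.cos(th)
    w=O+ex*x; q=np.r_[w,z]
    print(th,round(x,1),q.round(1), (q-(prev if prev is not None else tcp)).round(1));prev=q
p,d=capture('scene');cv2.imwrite('pics/s2.png',p[:,:,::-1])
E
```

```text
[ 551.35161651 -147.59901629   94.75219809] [0.23637581 0.17906033 0.50907988]
clamp x -72.54328518242849
1.15 -88.3 [ 536.2 -143.6   95.4] [-15.2   4.    0.6]
1.0 -98.0 [ 526.7 -141.    90.7] [-9.4  2.6 -4.6]
0.85 -107.0 [ 518.1 -138.6   84.7] [-8.7  2.4 -6. ]
0.7 -115.0 [ 510.4 -136.5   77.4] [-7.7  2.1 -7.3]
0.55 -121.8 [ 503.8 -134.7   69. ] [-6.6  1.8 -8.4]
0.4 -127.3 [ 498.6 -133.2   59.7] [-5.3  1.5 -9.3]
0.28 -130.6 [ 495.4 -132.3   51.7] [-3.2  0.9 -8. ]
0.18 -132.6 [ 493.4 -131.8   44.8] [-2.   0.5 -6.9]
0.09 -133.8 [ 492.2 -131.4   38.5] [-1.2  0.3 -6.4]
0 -134.5 [ 491.6 -131.3   32. ] [-0.6  0.2 -6.5]
```

View pics/s2.png

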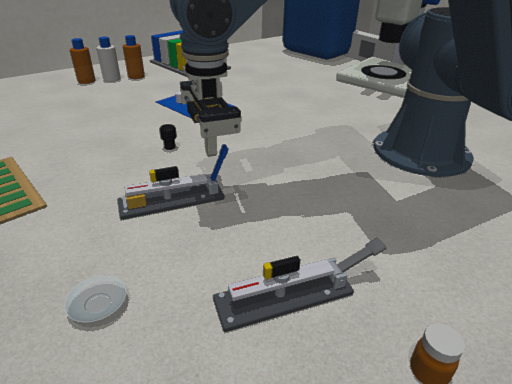

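{"method": "apply_moves", "body": {"motion": [-5,1.3,0,0,0,-5,1.3,0,0,0,-5,1.4,0,0,0,-5,1.3,-2,0,0,-5,1.3,-3,0,0,-4,1.2,-3,0,0,-4,1.2,-3,0,0,-4,1,-3.5,0,0]}}

```text
clock: 8.35
tcp_pos: [513.7, -137.4, 80.9]
ee_rot: [[-0.964, 0.266, 0.0], [0.266, 0.964, -0.0], [-0.0, -0.0, -1.0]]
ft_force: [1.1, -0.4, 0.1]
gripper_width: 0.008
```

{"method": "apply_moves", "body": {"motion": [-4,1,-3.5,0,0,-3.5,1,-4,0,0,-3,0.9,-4,0,0,-3,0.8,-4.5,0,0,-2.5,0.7,-4.5,0,0,-2,0.5,-4,0,0,-1.5,0.5,-4,0,0,0,0,0,0,0]}}

```text
clock: 9.02
tcp_pos: [493.9, -131.9, 51.8]
ee_rot: [[-0.964, 0.266, -0.002], [0.266, 0.964, 0.001], [0.002, 0.0, -1.0]]
ft_force: [-0.1, 0.1, -0.3]
gripper_width: 0.004
```

{"method": "apply_moves", "body": {"motion": [-1,0.3,-4,0,0,-1,0.2,-4,0,0,-0.5,0,-4,0,0,0,0,-4,0,0,0,0,-3,0,0,0,0,-1,0,0,0,0,0,0,0,0,0,0,0,0]}}

```text
clock: 9.68
tcp_pos: [491.9, -131.6, 32.6]
ee_rot: [[-0.964, 0.266, -0.001], [0.266, 0.964, 0.0], [0.001, -0.0, -1.0]]
ft_force: [-2.3, 1.1, 4.3]
gripper_width: 0.006
```

```bash
python3 - <<'E'
from h import *
s=env.get_state();print(s['tcp_pos'],s['ft_force'])
p,d=capture('scene');cv2.imwrite('pics/s3.png',cv2.resize(p[100:230,100:280,::-1],None,fx=4,fy=4))
E
```

```text
[ 491.88835307 -131.55773699   32.63001769] [-2.29945793  1.08560426  4.25761233]
```

View pics/s3.png

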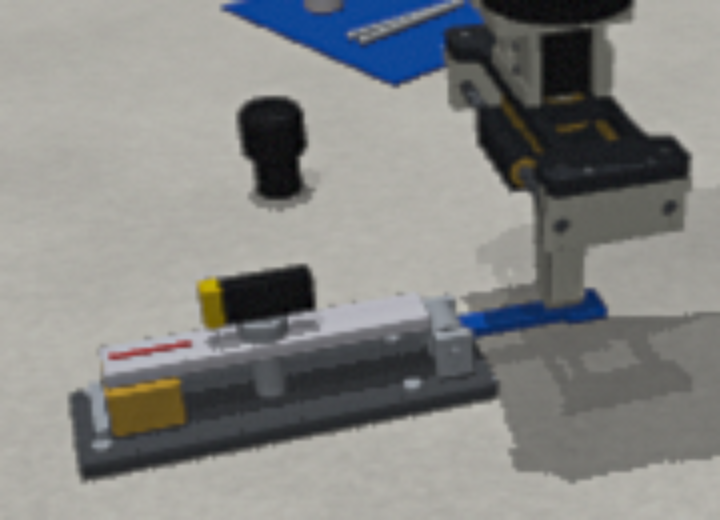

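The lever lies flat under the fingers, around (540,310) in the crop. I'll press a little more to seat it on the stop.

{"method": "apply_moves", "body": {"motion": [0,0,-1,0,0,0,0,-1,0,0,0,0,0,0,0,0,0,0,0,0,0,0,0,0,0,0,0,0,0,0,0,0,0,0,0,0,0,0,0,0]}}

```text
clock: 10.4
tcp_pos: [492.0, -131.6, 31.9]
ee_rot: [[-0.964, 0.265, -0.0], [0.265, 0.964, 0.0], [0.0, -0.0, -1.0]]
ft_force: [-9.4, 2.5, 24.5]
gripper_width: 0.007
```

The lever is firmly on its stop: 24 N with the TCP at z 31.9, against a closed height of 32. Now I lift straight up.

{"method": "apply_moves", "body": {"motion": [0,0,3,0,0,0,0,10,0,0,0,0,30,0,0,0,0,30,0,0,0,0,30,0,0,0,0,30,0,0,0,0,30,0,0,0,0,0,0,0]}}

```text
clock: 11.07
tcp_pos: [494.5, -132.5, 199.4]
ee_rot: [[-0.964, 0.266, 0.008], [0.266, 0.964, -0.003], [-0.009, -0.001, -1.0]]
ft_force: [1.3, -0.3, 0.8]
gripper_width: 0.004
```

{"method": "apply_moves", "body": {"motion": [-30,0,10,0,0,-30,0,10,0,0,-30,0,10,0,0,-30,0,0,0,0,-30,0,0,0,0,-20,0,0,0,0,0,0,0,0,0,0,0,0,0,0]}}

```text
clock: 11.73
tcp_pos: [321.9, -131.8, 223.9]
ee_rot: [[-0.964, 0.267, 0.001], [0.267, 0.964, -0.001], [-0.001, -0.0, -1.0]]
ft_force: [0.7, -0.4, 0.9]
gripper_width: 0.001
```

```bash
python3 - <<'E'
from wm import *
s=env.get_state();print(s['tcp_pos'],s['ft_force'])
for n in('scene','top'):
    c=get_calibration(n);p,d=capture(n);np.savez(n+'9.npz',p=p,d=d,**c)
    cv2.imwrite(f'pics/{n}9.png',p[:,:,::-1])
c=get_calibration('top');f=np.load('top9.npz');p,d=f['p'],f['d']
try: go('top9.npz',(333,118,364,160))
except Exception as e: print(e)
hsv=cv2.cvtColor(p,cv2.COLOR_RGB2HSV);H,S,V=[hsv[...,i].astype(int) for i in range(3)]
roi=np.zeros(d.shape,bool);roi[180:260,290:350]=1
P=pts(c,d,roi&(H>100)&(H<130)&(S>120));O=np.array([621.2,-167.2]);ex=np.array([.9636,-.2672])
print('blue',len(P),np.percentile((P[:,:2]-O)@ex,[2,98]),np.percentile(P[:,2],[10,50,90]))
f0=np.load('top0.npz');D=np.abs(f0['p'].astype(int)-p).max(2)[180:250,120:175];print('spare diff',D.max(),(D>40).sum())
a=np.load('scene0.npz')['p'];b=np.load('scene9.npz')['p'];D=np.abs(a.astype(int)-b).max(2)[235:330,205:390];print('spare scene diff',(D>40).sum())
E
```

```text
[ 321.94063503 -131.78211018  223.86494704] [ 0.66278723 -0.39409514  0.9366311 ]
[341 123  15  31 196] [347.9744898  137.88265306]
wing ((644.0829467773438, -172.8551788330078), (12.286247253417969, 58.73841857910156), 72.97816467285156) [ 644.2071  -172.79454]
axis 163.4521611083126
yel dir [ 667.91083692 -180.08587337] -17.098032370058345
red 34 [ 702.7193148  -190.64426554] 164.07748081949475
blue 404 [-156.01304467  -78.87680204] [30.48670084 32.36906664 34.4239312 ]
spare diff 12 0
spare scene diff 0
```

View pics/scene9.png

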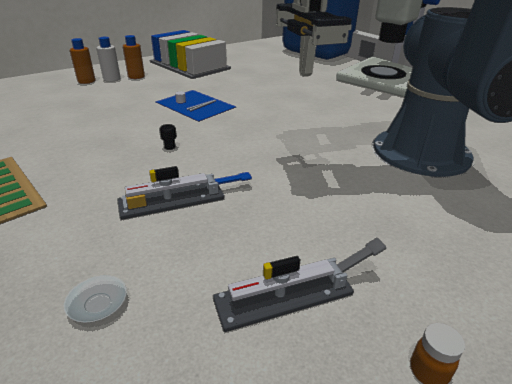

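View pics/top9.png

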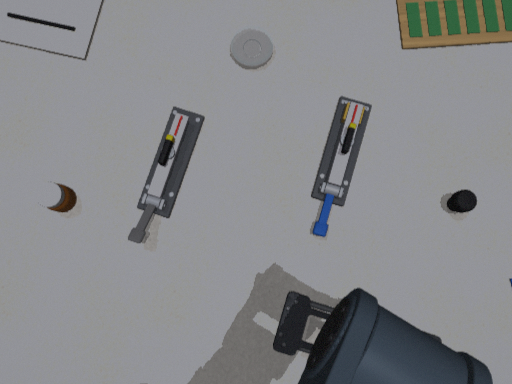

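In the scene view the blue lever is flat at (235,180). In the top view the wing at (348,138) is in line with the red line, and the spare clamp's pixels haven't changed. I'm handing in.

```bash
python3 -c "
from bench import env
print(env.hand_in(), env.get_state()['clock'])"
```

```text
the job is handed in; nothing more can be done
the job is handed in; nothing more can be done
```

The job is done and handed in at about 12 s on the robot's clock. I gripped the wing nut and turned it about 42° clockwise while the blue lever was still up. Then I pushed the lever down onto its stop with closed fingers and withdrew.

**Nut:** The wrist view after the turn put the wing at −15.7°, against −15.4° for the red line. The coarser final top view gave −16.5° to −17.1° against −15.9°. The two views differ by about half a degree, which is about what I'd expect at the top camera's resolution. The yellow end points to the red line.

**Lever:** The lever seated firmly, with 24 N on the fingers at z 31.9 mm. Its upper face then read about 32 mm along its full length.

**Spare clamp:** Before-and-after pictures from both cameras show no change.

**Robot:** The arm finished clear of everything, with no contact force. No check failed.

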